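# Hold a trophy plinth in the bonding jig

## Task

Start the bench timer by pressing its plunger fully down and letting it come back up. Then push the wooden trophy plinth into the corner of the bonding jig, square and flat with its back against the fence and its left end up against the end stop, and press its front ledge with one firm diagonal push, down and towards the fence at once (about 15 N), so that it bears on the fence and on the bed together. Finish while still holding that push, and leave the trophy, the dish and the bottle where they stand.

Things in the scene. Friction and masses are not known exactly. Their poses are not given: they have to be found in the camera images.
- plinth: Loose brown wood trophy plinth, 120 (x) x 140 (y) x 50 mm high, 0.35 kg. Lower tier 28 mm high; upper tier 90 x 140, flush with back and ends, leaving a ledge 30 mm deep along the front (-x) before an upright riser. Origin: centre of underside. +x is the back (to the fence), +y the left end (to the stop). Starts short of both, yawed up to 0.25 rad. Too wide to grasp; slides on the bed (friction 0.3).
- plinth_corner (a point): Lower back-left corner of the plinth, at (60, 70, 0) mm in the plinth's frame; axes as the plinth's. It belongs at jig_corner.
- plinth_ledge (a point): Middle of the plinth's front ledge, on its upper face: 15 mm behind the front edge and 15 mm in front of the riser, 28 mm above the plinth's underside. Axes as the plinth's.
- bed: Plywood bed of the bonding jig, fixed to the work surface, 250 (x) x 310 (y) x 12 mm thick. Origin: centre of its underside, at the work surface; +x towards the fence, +y towards the end stop, z up. It is placed and turned anew each time.
- fence: Straight aluminium bar fixed along the far (+x) edge of the bed, 25 (x) x 310 (y) mm, rising 40 mm above the bed's upper face. Origin: centre of its underside, on the bed's upper face; axes as the bed's. The working face is the one towards -x, 12.5 mm from the origin.
- stop: End stop: aluminium block 90 (x) x 20 (y) x 30 mm high, fixed on the bed near its left (+y) edge, its far end butting on the fence. Origin: centre of its underside; axes as the bed's. The working face is the one towards -y, 10 mm from the origin.
- jig_corner (a point): Inner corner of the jig, where fence face, stop face and the bed's upper face meet; 12 mm above the work surface. Axes as the bed's: +x into the fence, +y into the stop.
- timer: Bench timer, a round white housing 72 mm in diameter and 45 mm high, fixed to the work surface, with a dial on its side and a black plunger on top. Origin: centre of its underside. It stands to the left or to the right of the jig.
- plunger (a joint): Travel of the timer's spring plunger in m: 0 when up, 0.015 fully down at its stop. It takes 2 N to start and about 6 N at the stop, and springs back up by itself.
- plunger_top (a point): Middle of the top face of the plunger's mushroom head (36 mm in diameter), 75 mm above the work surface when up; it sinks with the plunger.
- trophy: Bystander: blue two-handled trophy cup, 105 mm high, 90 mm over the handles, foot 52 mm in diameter. Origin: centre of its underside.
- dish: Bystander: white ceramic paint dish, empty, 84 mm in diameter, 28 mm high. Origin: centre of its underside.
- bottle: Bystander: white plastic bottle, 50 mm in diameter, 130 mm high. Origin: centre of its underside.
There are look-alikes about, which are no part of the job. Of the things that look like the plinth, the largest one is meant. Leave any orange look-alike of the timer alone.

How it is judged:
By the outcome, as a careful person would: the job done as asked, in the order asked, and still so for the second after the job is handed in, while the arm keeps its last pose, push and grip.
It also fails if it takes over 58 s, if anything falls off the work surface, if the arm or the gripper's body presses on something with over 40 N, if the wrist force passes 120 N, or if a joint passes its speed limit or range.

## Robot

A 6-joint arm with a two-finger parallel gripper is mounted at the origin on the work surface. World frame = base frame: x ahead of the robot, y to its left, z up, the work surface at z = 0. Lengths are in m, angles in rad, forces in N, time in s.
With the tool pointing down it reaches from about 0.35 to 0.775 m from the base axis. Payload 5.5 kg.
Tool frame: the origin (TCP) lies midway between the tips of the shut fingers; the grasp point (between the pads) lies env.grasp_offset behind it (env.grasp_offset is the distance from the TCP to the grasp point, in m); z points along the fingers, y is the line along which they close (so a half turn about z gives the same grasp; the last joint's range is limited). The gripper opens to 85 mm and grips with 20 to 120 N. Pads are 22 mm wide; open, the fingers measure 114 mm over their backs; the gripper's body (76 mm by 85 mm) begins 54 mm behind the grasp point. The pads swing forward as they close: fully open they stand 13 mm farther back than shut.
Start: joints at [1.008, 0.313, 0.046, 1.304, 0, 1.431], TCP at [0.236, 0.524, 0.231] pointing down, gripper open.
Joint ranges: [-2.76, 2.76], [-0.86, 1.69], [-1.03, 1.26], [-2.2, 2.34], [-1.47, 1.5], [-3.14, 3.14]. Speed limits (rad/s): [2.57, 2.57, 3.14, 3.14, 3.14, 3.14].

## Interface

Orientations are given as a unit quaternion [w, x, y, z].
In Python, from workcell import monitor, viewer, order, env gives the robot as it stands.
- The arm moves only by the tool carry_out, never from a script. Its argument "plan" is a list that holds one entry, the list of rows, each a list of 7 numbers: the turn, a rotation vector about the world's x, y, z in rad, then the shift along the world's x, y, z in mm, then the finger opening in mm, from 0 to 85.4. A call has 1 to 20 rows; each row is the pose to reach, as a shift and turn from the pose commanded when the call began; what a row does not reach only later rows make up. A row lasts 1/10 s, in which the tool goes at most 50 mm and 8.59 degrees, less where a joint would pass 70% of its speed; a pose out of reach is approached as far as the arm can. A call with a gripper value outside its range is refused whole. The fingers move at their own pace and stop on an object; "squeeze" is the grip in N (left out, the last holds). Time passes only in rows, so rows that repeat a pose let the fingers close. It gives the time, the measured TCP pose, the force, the opening and the grip force at its end, in the units of the state.
- monitor.get_state(): the state, without advancing time (a new reading comes with each control period).
- viewer.read_camera(name): name is "scene" or "top" or "wrist"; returns the picture (384x512x3 uint8, red, green, blue); there is no depth.
- viewer.calibration(name): a dict with "K" (3x3 intrinsics, pixels), "eye" and "rotation" of the camera in the world. Camera axes: x right, y down, z forward; pixel columns grow to the right and rows downward; lengths in m; the calibration is good to about 2 mm. A picture is of the moment at which its call begins: read the wrist's pose just before it. calibration takes no time and is no camera call; for the wrist camera it gives the pose at the moment of the call.
- order.hand_in(): hands the job in; it is judged then, once.
The state is a dict: "clock": time; "joint_pos": joint angles; "qvel": joint speeds; "tau": joint torques, N m; "tcp_pos": TCP position; "orientation": TCP orientation; "wrist_force": force on the tool from outside, world axes, zero at the start; "ft_torque": the same for the moment, N m; "finger_gap": finger opening in m; "grip_force": force on a finger pad.
Only numpy, scipy, OpenCV 4.12 (cv2) and the standard library are available. Lean on these libraries where they do the work, as an engineer would, in place of code of your own. Each camera call takes 0.05 s, during which the arm holds its last target. There are 200 camera calls.

## Working session

There is one attempt and no reset: what is moved stays moved. The work goes in short steps, Python scripts to look and compute and a tool call to move; the robot and the scene stay as the last step left them, time stands still between calls to the robot, and variables do not carry over. Pictures are saved under pics/ and viewed, at most 10 in all, crops included, and the job is handed in when it is done.

Besides the shell and the picture viewer there is one more tool, called after ">>>" as name(argument=value, ...) on one line, values as JSON. carry_out: Moves the arm, as the interface text tells. Its arguments: {"type":"object","properties":{"plan":{"type":"array","items":{"type":"array","items":{"type":"array","items":{"type":"number"}}}},"squeeze":{"type":"number"}},"required":["plan"]}

```bash
mkdir -p pics; ls; python3 - <<'E'
from workcell import monitor, viewer, order, env
import cv2,numpy as np
print(monitor.get_state(), env.grasp_offset)
for n in ("scene","top"):
    im=viewer.read_camera(n); cv2.imwrite(f"pics/{n}0.png",im[:,:,::-1]); c=viewer.calibration(n); print(n,c)
E
```

```text
pics
{'clock': 0.0, 'joint_pos': array([1.00838282e+00, 3.14018338e-01, 4.49612702e-02, 1.30361581e+00,
       4.99979407e-06, 1.43122677e+00]), 'qvel': array([-0.00029297,  0.00122952,  0.00038418,  0.00203675,  0.00120776,
       -0.00062064]), 'tau': array([ 7.29208168e-04, -4.80626929e+01,  2.98531401e+01,  1.93156314e-02,
       -1.40462471e-04,  1.83494819e-05]), 'tcp_pos': array([0.23566241, 0.52391133, 0.23039144]), 'orientation': array([-3.24953056e-04,  2.09850330e-01,  9.77733071e-01, -8.80209220e-04]), 'wrist_force': array([-0.14967354,  0.21328753,  0.61257249]), 'ft_torque': array([ 0.00660328, -0.03179221, -0.02903489]), 'grip_force': 0.0, 'finger_gap': 0.08557184847737036} 0.0187
scene {'K': array([[480.82996775,   0.        , 256.0967625 ],
       [  0.        , 480.82996775, 195.48239473],
       [  0.        ,   0.        ,   1.        ]]), 'eye': array([ 1.18996197, -0.53408855,  1.17455538]), 'rotation': array([-0.28612171,  0.84438292,  0.42734393, -0.15009673])}
top {'K': array([[366.59327207,   0.        , 254.4892146 ],
       [  0.        , 366.59327207, 192.04683532],
       [  0.        ,   0.        ,   1.        ]]), 'eye': array([ 0.39722462, -0.01222483,  1.19344772]), 'rotation': array([-0.01936305,  0.71518669, -0.69776655,  0.03542479])}
```

View pics/top0.png

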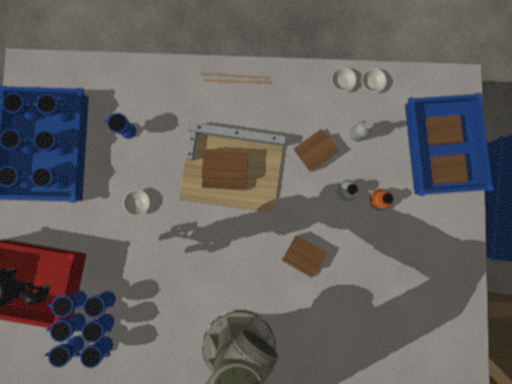

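View pics/scene0.png

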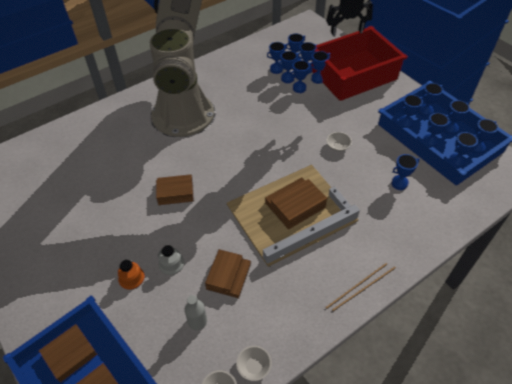

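The top view shows the jig at about (235,165), with the plinth on it at (225,168). The white timer is at (348,190), next to the orange look-alike at (382,198). The trophy is at (120,124), the dish at (137,202) and the bottle at (360,130).

```bash
cat > h.py <<'E'
from workcell import monitor, viewer, order, env
import cv2,numpy as np
from scipy.spatial.transform import Rotation as R
def rot(c):
    w,x,y,z=c['rotation']; return R.from_quat([x,y,z,w]).as_matrix()
def ray(c,p,z):
    p=np.atleast_2d(np.array(p,float)); d=np.c_[p,np.ones(len(p))]@np.linalg.inv(c['K']).T@rot(c).T
    return (c['eye']+d*((z-c['eye'][2])/d[:,2])[:,None])[:,:2]
def proj(c,P):
    q=(np.atleast_2d(P)-c['eye'])@rot(c)@c['K'].T; return q[:,:2]/q[:,2:]
E
python3 - <<'E'
from h import *
im=cv2.imread("pics/top0.png"); c=viewer.calibration("top")
print("sanity",proj(c,[[0.236,.524,.23],[0,0,0]]))
cv2.imwrite("pics/top0c.png",cv2.resize(im[112:216,174:294],None,fx=5.5,fy=5.5,interpolation=cv2.INTER_CUBIC))
im2=cv2.imread("pics/scene0.png")
cv2.imwrite("pics/sc0c.png",cv2.resize(im2[160:300,100:370],None,fx=2.9,fy=2.9,interpolation=cv2.INTER_CUBIC))
# timer plunger: dark blob near
for nm,box in (("top",(335,405,175,215)),("scene",(150,190,235,280))):
    i=cv2.imread(f"pics/{nm}0.png"); x0,x1,y0,y1=box; g=i[y0:y1,x0:x1].max(2)
    n,l,s,ce=cv2.connectedComponentsWithStats((g<55).astype(np.uint8))
    for k in range(1,n):
        if s[k,4]>8: 
            p=ce[k]+[x0,y0]; print(nm,p,s[k],ray(viewer.calibration(nm),p,.075))
E
```

```text
sanity [[ 34.19626245 278.72325519]
 [238.70771035 346.3683436 ]]
top [352.38961039 188.75324675] [13  9 10 10 77] [[ 0.5023028 -0.3381493]]
top [387.73972603 198.04109589] [48 19 10  9 73] [[ 0.47637928 -0.44793102]]
scene [167.20512821 250.37606838] [ 11  10  13  12 117] [[ 0.50612936 -0.33981662]]
```

View pics/top0c.png

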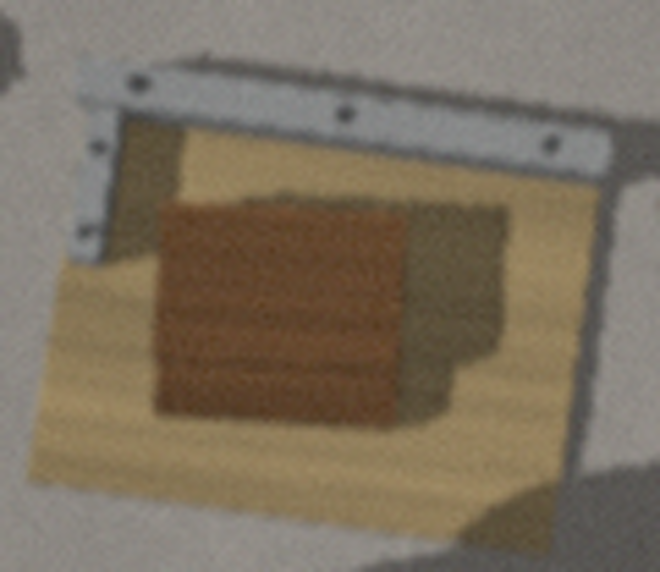

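View pics/sc0c.png

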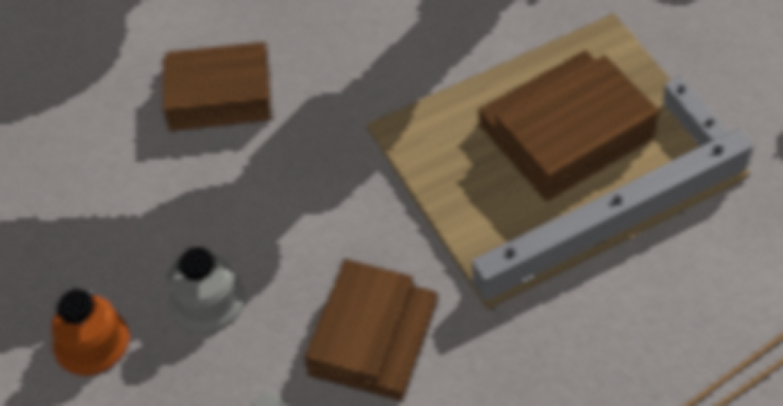

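The crops show the fence's front top edge from (120,108) to (598,182) and the stop's face edge from (122,108) to (103,262). The plinth's back top corners are at (160,205) and (407,207), and its front ledge corners are at (155,413) and (395,427).

```bash
python3 - <<'E'
from h import *
c=viewer.calibration("top")
f=lambda pts,z: ray(c,(np.array(pts)+.5)/5.5-.5+[174,112],z)
ang=lambda a,b: np.degrees(np.arctan2(*(b-a)[::-1]))
F=f([[120,108],[598,182]],.052); print("fence",F,ang(F[1],F[0]))
S=f([[122,110],[103,262]],.042); print("stop",S,ang(S[1],S[0]))
B=f([[28,485],[550,553]],.012); print("bedfront",B,ang(B[1],B[0]),np.linalg.norm(B[1]-B[0]))
T=f([[160,205],[407,207]],.062); print("pl back",T,ang(T[1],T[0]))
L=f([[155,413],[395,427]],.040); print("pl front",L,ang(L[1],L[0]))
s=viewer.calibration("scene"); g=lambda p,z: ray(s,(np.array(p)+.5)/2.9-.5+[100,160],z)
print("scene: plinth top right-back(548,172), left-back(657,113)",g([[548,170],[657,112]],.062)); 
print("fence front top",g([[478,262],[738,135]],.052))
print("bottle",ray(c,[360,130],.1))
E
```

```text
fence [[ 0.67367134  0.15367153]
 [ 0.63857961 -0.1215233 ]] 82.7330913844638
stop [[0.67495326 0.15393084]
 [0.58595389 0.16160634]] -4.929119693511819
bedfront [[ 0.45820071  0.2049216 ]
 [ 0.42595283 -0.10110963]] 83.9846876761338 0.30772558925280796
pl back [[ 0.61614508  0.12764229]
 [ 0.61896699 -0.01217391]] 91.15624234605214
pl front [[ 0.49982817  0.12904286]
 [ 0.49532339 -0.00850893]] 88.12424812952315
scene: plinth top right-back(548,172), left-back(657,113) [[ 0.60991046 -0.00925152]
 [ 0.61934946  0.12265943]]
fence front top [[ 0.64792523 -0.12248413]
 [ 0.68405031  0.17431951]]
bottle [[ 0.68065691 -0.353707  ]]
```

>>> carry_out(plan=[[[0,0,0.309,264,-424,0,0],[0,0,0.309,264,-424,0,0],[0,0,0.309,264,-424,0,0],[0,0,0.309,264,-424,0,0],[0,0,0.309,264,-424,0,0],[0,0,0.309,264,-424,0,0],[0,0,0.309,264,-424,0,0],[0,0,0.309,264,-424,0,0],[0,0,0.309,264,-424,0,0],[0,0,0.309,264,-424,0,0],[0,0,0.309,268,-863,-60,0],[0,0,0.309,268,-863,-60,0],[0,0,0.309,268,-863,-60,0],[0,0,0.309,268,-863,-60,0],[0,0,0.309,268,-863,-60,0],[0,0,0.309,268,-863,-60,0],[0,0,0.309,268,-863,-60,0],[0,0,0.309,268,-863,-60,0],[0,0,0.309,268,-863,-60,0],[0,0,0.309,268,-863,-60,0]]], squeeze=60)

```text
clock: 2.1
tcp_pos: [0.503, -0.3442, 0.169]
orientation: [-0.001, 0.06, 0.998, -0.0]
wrist_force: [-0.6, 1.0, -0.7]
finger_gap: -0.0
grip_force: 0.0
```

>>> carry_out(plan=[[[0,0,0,1,4,-40,0],[0,0,0,1,4,-80,0],[0,0,0,1,4,-92,0],[0,0,0,1,4,-98,0],[0,0,0,1,4,-104,0],[0,0,0,1,4,-108,0],[0,0,0,1,4,-108,0],[0,0,0,1,4,-108,0]]])

```text
clock: 2.9
tcp_pos: [0.5058, -0.3349, 0.0647]
orientation: [0.001, 0.057, 0.998, -0.0]
wrist_force: [-1.0, 2.1, 4.7]
finger_gap: 0.0003
grip_force: 2.2
```

>>> carry_out(plan=[[[0,0,0,0,0,-3,0],[0,0,0,0,0,-6,0],[0,0,0,0,0,-8,0],[0,0,0,0,0,-8,0],[0,0,0,0,0,-8,0]]])

```text
clock: 3.4
tcp_pos: [0.506, -0.3351, 0.0598]
orientation: [0.002, 0.057, 0.998, -0.001]
wrist_force: [-5.7, 6.7, 25.0]
finger_gap: -0.0
grip_force: 12.4
```

>>> carry_out(plan=[[[0,0,0,0,0,20,0],[0,0,0,0,0,60,0],[0,0,0,0,0,110,0],[0,0,0,-52,408,110,85],[0,0,0,-52,408,110,85],[0,0,0,-52,408,110,85],[0,0,0,-52,408,110,85],[0,0,0,-52,408,110,85],[0,0,0,-52,408,110,85],[0,0,0,-52,408,110,85],[0,0,0,-52,408,110,85],[0,0,0,-52,408,110,85],[0,0,0,-52,408,110,85],[0,0,0,-52,408,110,85]]])

```text
clock: 4.8
tcp_pos: [0.4537, 0.0728, 0.1656]
orientation: [0.001, 0.057, 0.998, -0.0]
wrist_force: [-0.3, -0.6, 0.2]
finger_gap: 0.0849
grip_force: 0.0
```

```bash
python3 - <<'E'
from h import *
s=monitor.get_state(); print(s['tcp_pos'],s['finger_gap'],s['wrist_force'])
c=viewer.calibration("wrist"); print(c)
a=viewer.read_camera("wrist")[:,:,::-1]; b=viewer.read_camera("scene")[:,:,::-1]
cv2.imwrite("pics/w1s1.png",np.hstack([a,cv2.resize(b[150:310,100:380],(672,384))])[:, :].copy()[:,:] if 0 else np.vstack([cv2.resize(a,(400,300)),cv2.resize(b[160:310,110:310],(400,300))]))
cv2.imwrite("pics/w1.png",a)
E
```

```text
[0.45368932 0.07280024 0.16555505] 0.08487627635356705 [-0.28677703 -0.62375191  0.22391211]
{'K': array([[283.72000651,   0.        , 251.93264145],
       [  0.        , 283.72000651, 191.25266863],
       [  0.        ,   0.        ,   1.        ]]), 'eye': array([0.37407123, 0.08188203, 0.30822746]), 'rotation': array([0.1172189 , 0.73711093, 0.65730776, 0.10427714])}
```

View pics/w1s1.png

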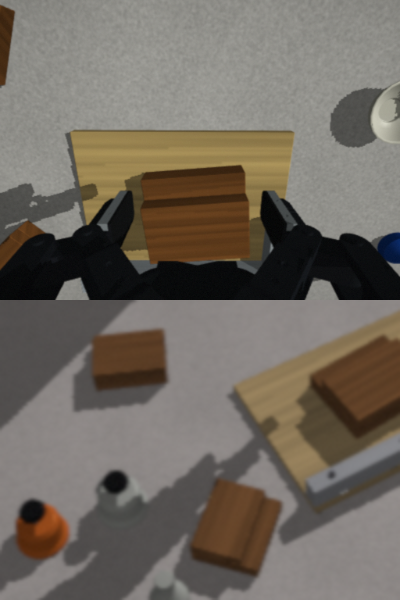

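The wrist view shows the plinth on the bed, with its front edge from about (143,172) to (243,166), and the bed's front edge from (71,131) to (293,131). In the scene view the plunger is back up.

```bash
python3 - <<'E'
from h import *
c=viewer.calibration("wrist")
ang=lambda a,b: np.degrees(np.arctan2(*(b-a)[::-1]))
f=lambda p,z: ray(c,(np.array(p)+.5)*1.28-.5,z)
for n,p,z in (("bed",[[71,131],[293,131]],.012),("ledge",[[143,173],[243,166]],.04),("uptop front",[[142,203],[247,196]],.062)):
    q=f(p,z); print(n,q.round(4),ang(*q),np.linalg.norm(q[1]-q[0]))
E
```

```text
bed [[ 0.4236 -0.0978]
 [ 0.4589  0.2039]] 83.3232437943523 0.30370775492569596
ledge [[ 0.4851 -0.003 ]
 [ 0.4905  0.1284]] 87.66120106103719 0.1315098676164772
uptop front [[ 0.5166 -0.0053]
 [ 0.5221  0.1274]] 87.6531858161343 0.13275485195771636
```

>>> carry_out(plan=[[[0,0,0,0,0,-45,85],[0,0,0,0,0,-90,85],[0,0,0,0,0,-130,85],[0,0,0,0,0,-152,85],[0,0,0,0,0,-152,85],[0,0,0,10,-1,-152,85],[0,0,0,15,-2,-152,85],[0,0,0,20,-2,-152,85],[0,0,0,25,-3,-152,85],[0,0,0,30,-3,-152,85],[0,0,0,35,-4,-152,85],[0,0,0,40,-5,-152,85],[0,0,0,45,-5,-152,85],[0,0,0,50,-6,-152,85],[0,0,0,55,-6,-152,85],[0,0,0,55,-6,-152,85]]])

```text
clock: 6.5
tcp_pos: [0.5091, 0.0673, 0.0134]
orientation: [0.001, 0.057, 0.998, 0.0]
wrist_force: [-0.1, -0.3, 0.8]
finger_gap: 0.0848
grip_force: 0.0
```

>>> carry_out(plan=[[[0,0,0,4,0,0,85],[0,0,0,8,-1,0,85],[0,0,0,11,-1,0,85],[0,0,0,14,-2,0,85],[0,0,0,14,-2,0,85]]])

```text
clock: 7.0
tcp_pos: [0.5227, 0.0652, 0.0134]
orientation: [0.0, 0.057, 0.998, 0.0]
wrist_force: [-0.5, -0.7, -0.5]
finger_gap: 0.0849
grip_force: 0.0
```

```bash
python3 - <<'E'
from h import *
s=monitor.get_state(); print(s['tcp_pos'],s['wrist_force'])
a=viewer.read_camera("wrist")[:,:,::-1]; b=viewer.read_camera("scene")[:,:,::-1]
cv2.imwrite("pics/s2.png",np.vstack([cv2.resize(a,(400,300)),cv2.resize(b[160:280,220:380],(400,300),interpolation=cv2.INTER_CUBIC)]))
E
```

```text
[0.5226868  0.06522106 0.0134171 ] [-0.46855729 -0.69144232 -0.51888536]
```

View pics/s2.png

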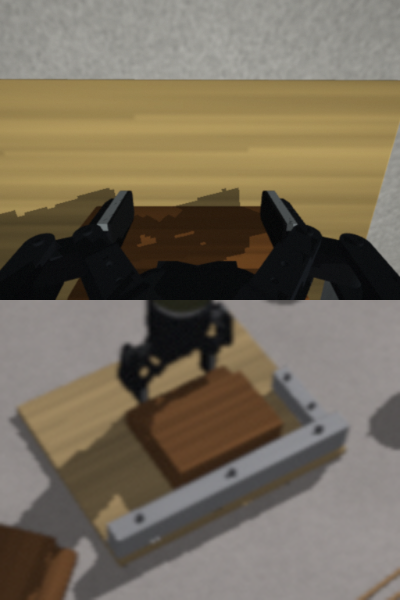

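The plinth is now square to the fingers, with a small gap left to the fence. I'll keep pushing until the force rises.

>>> carry_out(plan=[[[0,0,0,3,0,0,85],[0,0,0,6,-1,0,85],[0,0,0,9,-1,0,85],[0,0,0,12,-1,0,85],[0,0,0,12,-1,0,85]]])

```text
clock: 7.6
tcp_pos: [0.5336, 0.0645, 0.0131]
orientation: [-0.001, 0.057, 0.998, 0.0]
wrist_force: [-2.0, 1.0, 1.1]
finger_gap: 0.0852
grip_force: 1.1
```

>>> carry_out(plan=[[[0,0,0,2,0,0,85],[0,0,0,4,0,0,85],[0,0,0,4,0,0,85],[0,0,0,4,0,0,85]]])

```text
clock: 8.0
tcp_pos: [0.5336, 0.0644, 0.0123]
orientation: [-0.004, 0.057, 0.998, -0.0]
wrist_force: [-10.1, 0.7, 5.0]
finger_gap: 0.0852
grip_force: 5.1
```

>>> carry_out(plan=[[[0,0,0,-25,3,0,85],[0,0,0,-35,4,40,85],[0,0,0,-35,4,90,85],[0,0,0,-10,-30,120,60],[0,0,-1.571,44,-119,120,60],[0,0,-1.571,44,-119,120,60],[0,0,-1.571,44,-119,120,60],[0,0,-1.571,44,-119,120,60],[0,0,-1.571,44,-119,120,60],[0,0,-1.571,44,-119,120,60],[0,0,-1.571,44,-119,120,60],[0,0,-1.571,44,-119,120,60],[0,0,-1.571,44,-119,120,60],[0,0,-1.571,44,-119,120,60],[0,0,-1.571,44,-119,120,60],[0,0,-1.571,44,-119,120,60],[0,0,-1.571,44,-119,120,60]]])

```text
clock: 9.7
tcp_pos: [0.5824, -0.0547, 0.1335]
orientation: [0.0, 0.746, 0.666, 0.0]
wrist_force: [-0.2, -0.3, -0.0]
finger_gap: 0.06
grip_force: 0.0
```

```bash
python3 - <<'E'
from h import *
s=monitor.get_state(); print(s['tcp_pos'],s['wrist_force'],s['finger_gap'])
a=viewer.read_camera("wrist")[:,:,::-1]; b=viewer.read_camera("top")[:,:,::-1]
cv2.imwrite("pics/s3.png",np.vstack([cv2.resize(a,(400,300)),cv2.resize(b[115:214,170:302],(400,300),interpolation=cv2.INTER_CUBIC)]))
E
```

```text
[ 0.58239488 -0.05473415  0.13345496] [-0.2117794  -0.30584999 -0.02448624] 0.05999580228569379
```

View pics/s3.png

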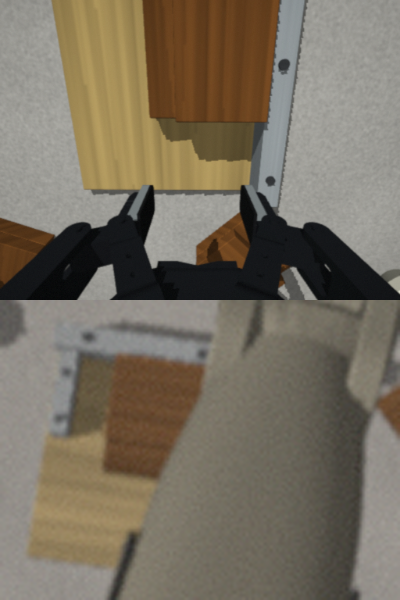

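The plinth is flush along the fence, with its right end still about 30 mm short of the seated position. I'll descend and push towards the stop.

>>> carry_out(plan=[[[0,0,0,0,0,-40,60],[0,0,0,0,0,-80,60],[0,0,0,0,0,-110,60],[0,0,0,0,0,-115,60],[0,0,0,2,15,-115,60],[0,0,0,3,23,-115,60],[0,0,0,3,28,-115,60],[0,0,0,4,33,-115,60],[0,0,0,4,38,-115,60],[0,0,0,5,43,-115,60],[0,0,0,5,48,-115,60],[0,0,0,6,52,-115,60],[0,0,0,6,55,-115,60],[0,0,0,6,55,-115,60]]])

```text
clock: 11.2
tcp_pos: [0.5879, 0.001, 0.0182]
orientation: [-0.0, 0.746, 0.666, 0.0]
wrist_force: [-0.8, 0.1, 0.1]
finger_gap: 0.0601
grip_force: 0.0
```

>>> carry_out(plan=[[[0,0,0,0,4,0,60],[0,0,0,1,7,0,60],[0,0,0,1,10,0,60],[0,0,0,1,13,0,60],[0,0,0,1,13,0,60],[0,0,0,1,13,0,60]]])

```text
clock: 11.8
tcp_pos: [0.5888, 0.0135, 0.0183]
orientation: [-0.0, 0.746, 0.666, -0.0]
wrist_force: [0.3, -1.0, 0.1]
finger_gap: 0.0601
grip_force: 0.5
```

>>> carry_out(plan=[[[0,0,0,0,2,0,60],[0,0,0,0,4,0,60],[0,0,0,0,6,0,60],[0,0,0,0,6,0,60],[0,0,0,0,6,0,60]]])

```text
clock: 12.3
tcp_pos: [0.5886, 0.0136, 0.0184]
orientation: [0.004, 0.748, 0.664, -0.004]
wrist_force: [-2.7, -20.5, 1.2]
finger_gap: 0.0602
grip_force: 10.2
```

>>> carry_out(plan=[[[0,0,0,-3,-25,0,60],[0,0,0,-4,-35,40,60],[0,0,0,-4,-35,85,30],[0,0,0,-4,-35,100,0],[0,0,1.571,-26,78,100,0],[0,0,1.571,-26,78,100,0],[0,0,1.571,-26,78,100,0],[0,0,1.571,-26,78,100,0],[0,0,1.571,-26,78,100,0],[0,0,1.571,-26,78,100,0],[0,0,1.571,-26,78,100,0],[0,0,1.571,-26,78,100,0],[0,0,1.571,-26,78,100,0],[0,0,1.571,-26,78,100,0],[0,0,1.571,-26,78,100,0],[0,0,1.571,-26,78,100,0],[0,0,1.571,-26,78,100,0]]], squeeze=60)

```text
clock: 14.0
tcp_pos: [0.563, 0.0976, 0.1183]
orientation: [0.0, 0.058, 0.998, 0.0]
wrist_force: [-0.1, 0.1, -0.2]
finger_gap: -0.0002
grip_force: 0.0
```

```bash
python3 - <<'E'
from h import *
s=monitor.get_state(); print(s['tcp_pos'],s['orientation'],s['wrist_force'],s['finger_gap'])
c=viewer.calibration("wrist"); p=proj(c,[[.5636,.098,.04]]); print(p*.78125)
a=viewer.read_camera("wrist")[:,:,::-1]; b=viewer.read_camera("scene")[:,:,::-1]
cv2.imwrite("pics/s4w.png",a)
cv2.imwrite("pics/s4.png",np.vstack([cv2.resize(a,(400,300)),cv2.resize(b[160:280,220:380],(400,300),interpolation=cv2.INTER_CUBIC)]))
E
```

```text
[0.56297208 0.09761904 0.11832576] [3.35307815e-05 5.77125820e-02 9.98333199e-01 2.84103385e-04] [-0.05302365  0.0761491  -0.18503173] -0.00015154052043469952
[[197.30598696 157.27582512]]
```

View pics/s4.png

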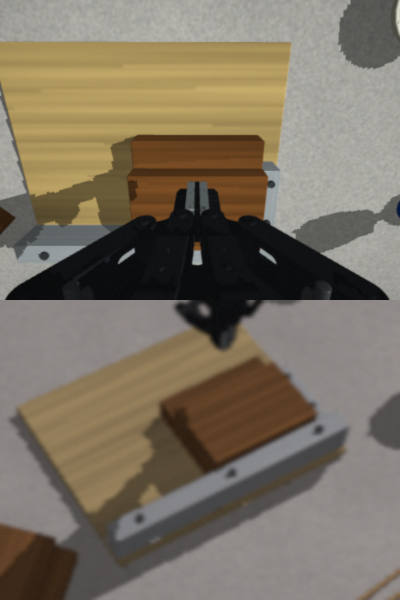

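The plinth sits in the corner and the closed tips are over the middle of its ledge, at about (197,157) in the wrist view. Next is the diagonal press.

>>> carry_out(plan=[[[0,0,0,-3,0,-40,0],[0,0,0,-3,0,-70,0],[0,0,0,-3,0,-75,0],[0,0,0,-2,0,-77,0],[0,0,0,-1,0,-79,0],[0,0,0,0,0,-80,0],[0,0,0,0,0,-80,0],[0,0,0,0,0,-80,0]]])

```text
clock: 14.9
tcp_pos: [0.5642, 0.0974, 0.0401]
orientation: [0.001, 0.057, 0.998, 0.0]
wrist_force: [-1.1, -0.3, 6.6]
finger_gap: 0.0002
grip_force: 3.1
```

>>> carry_out(plan=[[[0,0,0,1,0,-0.5,0],[0,0,0,2,0,-1,0],[0,0,0,3,0,-1,0],[0,0,0,3,0,-1,0],[0,0,0,3,0,-1,0]]])

```text
clock: 15.4
tcp_pos: [0.5665, 0.0972, 0.04]
orientation: [0.001, 0.057, 0.998, -0.0]
wrist_force: [-5.9, -2.2, 14.4]
finger_gap: 0.0004
grip_force: 7.2
```

>>> carry_out(plan=[[[0,0,0,1,0,0.5,0],[0,0,0,2,0,1,0],[0,0,0,3,0,1,0],[0,0,0,3,0,1,0],[0,0,0,3,0,1,0]]])

```text
clock: 15.9
tcp_pos: [0.5678, 0.0974, 0.0401]
orientation: [-0.001, 0.057, 0.998, -0.0]
wrist_force: [-7.5, -0.4, 12.1]
finger_gap: 0.0
grip_force: 8.4
```

>>> carry_out(plan=[[[0,0,0,1,0,0.3,0],[0,0,0,2,0,0.5,0],[0,0,0,2,0,0.5,0],[0,0,0,2,0,0.5,0]]])

```text
clock: 16.3
tcp_pos: [0.5678, 0.0974, 0.0401]
orientation: [-0.002, 0.057, 0.998, -0.0]
wrist_force: [-12.0, -0.6, 13.3]
finger_gap: 0.0003
grip_force: 10.6
```

```bash
python3 - <<'E'
from h import *
for n in range(2):
    a=viewer.read_camera("wrist")[:,:,::-1]; b=viewer.read_camera("scene")[:,:,::-1]
    s=monitor.get_state(); print(s['tcp_pos'],s['wrist_force'],s['ft_torque'],s['clock'])
cv2.imwrite("pics/s5.png",np.vstack([cv2.resize(a,(400,300)),cv2.resize(b[160:280,220:380],(400,300),interpolation=cv2.INTER_CUBIC)]))
E
```

```text
[0.56774822 0.09735166 0.04002032] [-13.2821188   -0.67599381  13.02615882] [-0.20799898  2.17858527 -0.03292809] 16.4
[0.56776674 0.09737357 0.04006058] [-12.34294425  -0.59065007  12.97045712] [-0.1608345   2.20109249 -0.03924104] 16.5
```

View pics/s5.png

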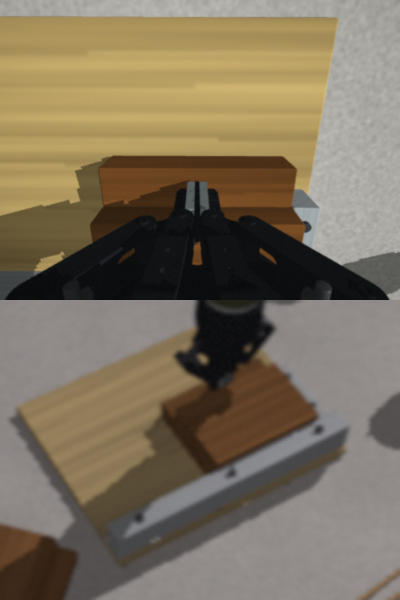

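The plinth is seated, but the push is about 18 N, so I'll ease it towards 15 N.

>>> carry_out(plan=[[[0,0,0,-0.5,0,0.5,0],[0,0,0,-0.7,0,0.5,0],[0,0,0,-0.7,0,0.5,0],[0,0,0,-0.7,0,0.5,0],[0,0,0,-0.7,0,0.5,0]]])

```text
clock: 17.0
tcp_pos: [0.5678, 0.0974, 0.0401]
orientation: [-0.002, 0.057, 0.998, -0.0]
wrist_force: [-8.5, 0.2, 9.2]
finger_gap: -0.0001
grip_force: 7.6
```

>>> carry_out(plan=[[[0,0,0,0.5,0,-0.3,0],[0,0,0,0.5,0,-0.3,0],[0,0,0,0.5,0,-0.3,0],[0,0,0,0.5,0,-0.3,0]]])

```text
clock: 17.4
tcp_pos: [0.5677, 0.0974, 0.04]
orientation: [-0.002, 0.057, 0.998, -0.0]
wrist_force: [-9.7, -2.2, 10.8]
finger_gap: -0.0001
grip_force: 9.1
```

```bash
python3 -c "
from workcell import order; print(order.hand_in())"
```

```text
the job is handed in; nothing more can be done
None
```

I pressed the timer plunger to its stop and it came back up, slid the plinth into the jig corner against the fence and stop, and handed the job in at 17.4 s, still holding a diagonal push of about 15 N on the ledge (the tip had slid about 4 mm towards the riser, probably touching it); the trophy, dish and bottle were not touched.

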